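# Close a flow-cell clamp with a drift pin and a bolt

### The arm

A 6-joint arm with a two-finger parallel gripper is mounted at the origin on a cart in front of the work surface, level with it; the furniture and walls round the work are solid. World frame = base frame: x ahead of the robot, y to its left, z up, the work surface at z = 0. Lengths are in m, angles in rad, forces in N, time in s.
With the tool pointing down it reaches from about 0.35 to 0.85 m from the base axis. Payload 8.1 kg.
Tool frame: the origin (TCP) lies midway between the tips of the shut fingers; the grasp point (between the pads) lies robot.grip_depth behind it (robot.grip_depth is the distance from the TCP to the grasp point, in m); z points along the fingers, y is the line along which they close (so a half turn about z gives the same grasp; the last joint's range is limited). The gripper opens to 93 mm and grips with 3 to 60 N. Pads are 15 mm wide; open, the fingers measure 128 mm over their backs; the gripper's body (75 mm by 188 mm) begins 65 mm behind the grasp point.
Start: joints at [1.017, 0.13, 1.488, -0, 1.523, -0.085], TCP at [0.271, 0.535, 0.19] pointing down, gripper open.
Joint ranges: [-2.96, 2.96], [-0.89, 2.26], [0.02, 2.5], [-1.34, 4.48], [0, 2.73], [-2.66, 2.66]. Speed limits (rad/s): [2.39, 2.39, 2.79, 3.14, 3.14, 3.14].

### API

Orientations are given as a rotation vector (axis times angle).
In Python, from plant import robot gives the robot as it stands.
- The arm moves only by the tool carry_out, never from a script. Its argument "rows" is a list of rows, each a list of 6 numbers: the shift along the tool's x, y, z in m, then the turn, a rotation vector about the tool's x, y, z in degrees. A call has 1 to 12 rows; each row is the pose to reach, as a shift and turn from the pose commanded when the call began, along the tool's axes at that moment; what a row does not reach only later rows make up. A row lasts 1/8 s, in which the tool goes at most 62.5 mm and 10.7 degrees, less where a joint would pass 70% of its speed; a pose out of reach is approached as far as the arm can. A call with a gripper value outside its range is refused whole. "jaw" is the closure in counts, from 0 (fully open) to 255 (shut), set as the call begins (left out, the last holds). The fingers move at their own pace and stop on an object; "force" is the grip in N (left out, the last holds). Time passes only in rows, so rows that repeat a pose let the fingers close. It gives the time, the measured TCP pose, the force, the opening and the grip force at its end, in the units of the state.
- robot.read_state(): the state, without advancing time (a new reading comes with each control period).
- robot.read_camera(name): name is "scene" or "top"; returns the picture (400x640x3 uint8, red, green, blue); there is no depth.
- robot.camera_model(name): a dict with "fx", "fy", "cx", "cy" (pixels), "R" (3x3) and "t" (3): a world point X has camera coordinates R X + t. Camera axes: x right, y down, z forward; pixel columns grow to the right and rows downward; lengths in m; the calibration is good to about 2 mm. A picture is of the moment at which its call begins. camera_model takes no time and is no camera call.
- robot.close_job(): hands the job in; it is judged then, once.
Trained networks look in the newest picture that a camera, given by its name, has taken for a name from the list of things; names that differ only in an ending like _2 or _b are one class to them, and where a whole thing is asked for, a point or a joint stands for the part that bears it (a point fixed in the world has none). Each returns a list of dicts, best first, with "conf" (0 to 1); they miss things now and then, are a little off and sometimes report something else, mostly with a low value. They report only what shows in the picture. A call takes as long as a camera call.
- robot.outline_of(camera, target): "pixels" (400x640 bool, what is visible of it) and "pixel" ([column, row] in pixels, amid what is visible of it).
The state is a dict: "t": time; "q": joint angles; "dq": joint speeds; "joint_torque": joint torques, N m; "tool_pos": TCP position; "orientation": TCP orientation; "force": force on the tool from outside, world axes, zero at the start; "wrist_torque": the same for the moment, N m; "opening": finger opening in m; "gripper_force": force on a finger pad.
Only numpy, scipy, OpenCV 4.12 (cv2) and the standard library are available. Lean on these libraries where they do the work, as an engineer would, in place of code of your own. Each camera call takes 0.05 s, during which the arm holds its last target. There are 200 camera calls.

### The job

Lift the square cover plate out of the tray, set it flat on the open bench and let go, then take it by its other two sides and lay it gently (no dropping) on the spacer between the clamp's two cheeks, its two holes over the clamp's two holes. Then push the tapered drift pin fully home through the left-hand hole (as the robot sees it), so that it draws cover, loose spacer and base into line, and only after that push the bolt fully home in the right-hand hole. Leave pin and bolt in place, and do not disturb the small vial, jar and dish standing round the work.

Things in the scene. Friction and masses are not known exactly. Their poses are not given: they have to be found in the camera images.
- clamp_base: Fixed aluminium base, origin at the centre of its underside. Block 62 (x) x 66 (y) mm, top at z = 36 mm, two upright 16 mm through holes at (0, +-18) mm. Cheeks along both y sides: inner faces y = +-33 mm, 10 mm thick, tops at z = 64 mm (8 mm above a seated cover), no finger room there; x sides open. Low feet out to y = +-61 mm. Yaw within 0.3 rad; +y is the robot's left.
- left_hole (a point): Centre of the mouth of the base's left-hand hole (+y), in the base's top face, 36 mm over the bench; axes as the base. The drift pin goes here. When pin or bolt is home its origin is 20 mm above this point (spacer 6 + cover 14).
- right_hole (a point): The same for the right-hand hole (-y), where the bolt goes.
- spacer: Loose plain grey plastic plate 62 x 62 x 6 mm lying on the base between the cheeks, origin at the centre of its underside, with the same two 16 mm holes at (0, +-18) mm. It lies 1.5 to 3.5 mm out of line with the base, mostly along x, and a little turned; no need to grasp it, the pin's taper moves it.
- cover: Loose aluminium cover plate 62 x 62 x 14 mm, 0.12 to 0.2 kg, with a dark window strip on top, origin at the centre of its underside. Two 16 mm through holes at (0, +-18) mm in its own frame; the same when turned by half a turn. In the tray it can be gripped only at its y sides; between the cheeks it must be held by its x sides. When seated its origin is 42 mm above the bench.
- parts_tray: Fixed open white tray, outside 80 (x) x 160 (y) x 42 mm high, walls and floor 5 mm, origin at the centre of its underside. The cover lies on its floor with 2 to 6 mm to the long walls (x sides) and about 25 to 60 mm to the short walls (y sides). The bench from x = 0.38 to 0.48 m, y = -0.05 to 0.08 m is always clear.
- stand: Fixed plain grey block 50 (x) x 110 (y) x 58 mm high, origin at the centre of its underside, with two upright 16 mm holes at (0, +28) and (0, -28) mm. Drift pin and bolt stand in them, hung by their collars on its top; which is in which hole varies.
- drift_pin: Loose steel drift pin, upright. Origin: on its axis at the underside of its collar. Below: shank 14 mm in diameter down to 29 mm, then a long taper to a 4 mm blunt tip at 50 mm. Above: collar 22 mm wide, 4 mm thick, then a slim smooth handle 15 mm in diameter up to 38 mm. 0.07 kg.
- thumb_bolt: Loose steel bolt, upright; pushed in, not screwed. Origin: on its axis at the underside of its collar. Below: shank 14 mm in diameter down to 40 mm, then a short point to 6 mm wide at 50 mm. Above: collar 28 mm wide, 4 mm thick, then a thick knurled head 23 to 24 mm in diameter up to 30 mm. 0.08 kg.
- amber_vial: Bystander: amber vial with black cap, 31 mm wide, 66 mm high, origin at the centre of its underside.
- white_jar: Bystander: white jar with lid, 44 mm wide, 50 mm high, origin at the centre of its underside.
- dish: Bystander: round shallow dish, 90 mm wide, 14 mm high, origin at the centre of its underside.

How it is judged:
By the outcome, as a careful person would: the job done as asked, in the order asked, and still so for the second after the job is handed in, with the robot touching nothing.
It also fails if it takes over 72 s, if anything falls off the work surface, if the arm or the gripper's body presses on something with over 40 N, if the wrist force passes 120 N, or if a joint passes its speed limit or range.

## Working session

There is one attempt and no reset: what is moved stays moved. The work goes in short steps, Python scripts to look and compute and a tool call to move; the robot and the scene stay as the last step left them, time stands still between calls to the robot, and variables do not carry over. Pictures are saved under pics/ and viewed, at most 10 in all, crops included, and the job is handed in when it is done.

Besides the shell and the picture viewer there is one more tool, called after "Call:" as name(argument=value, ...), one argument or row to a line, values as JSON. carry_out: Moves the arm, as the interface text tells. Its arguments: {"type":"object","properties":{"rows":{"type":"array"},"jaw":{"type":"number"},"force":{"type":"number"}},"required":["rows"]}

```bash
ls && mkdir -p pics && python3 - <<'E'
from plant import robot
import cv2,numpy as np
print(robot.grip_depth, robot.read_state())
for c in("scene","top"):
    im=robot.read_camera(c); cv2.imwrite(f"pics/{c}0.png",im[:,:,::-1]); m=robot.camera_model(c)
    print(c,m, -np.array(m["R"]).T@np.array(m["t"]))
    for n in ["clamp_base","spacer","cover","parts_tray","stand","drift_pin","thumb_bolt","amber_vial","white_jar","dish"]:
        r=robot.outline_of(c,n)
        print(c,n,[(round(d["conf"],2),np.round(d["pixel"]).tolist(),int(d["pixels"].sum())) for d in r[:2]])
E
```

```text
pics
0.0188 {'t': 0.0, 'q': array([ 1.01658614e+00,  1.31139469e-01,  1.48924690e+00,  1.19992389e-05,
        1.52297147e+00, -8.53721055e-02]), 'dq': array([-0.00075155, -0.00156506, -0.00081673, -0.0013501 ,  0.00019567,
       -0.00118428]), 'joint_torque': array([ 1.07260435e-04, -5.59858954e+01, -4.91738605e+01,  7.70059344e-02,
        3.57817404e-02, -2.01940784e-04]), 'tool_pos': array([0.2707568 , 0.53476884, 0.18901821]), 'orientation': array([-7.29591819e-01, -3.05511628e+00,  2.62578503e-03]), 'force': array([-0.31068806,  0.09488894, -0.54877946]), 'wrist_torque': array([ 0.02751242, -0.0029451 , -0.0279246 ]), 'gripper_force': 0.0, 'opening': 0.09260571441452585}
scene {'fx': 377.6630614315252, 'fy': 377.6630614315252, 'cx': 316.84862516904224, 'cy': 194.70596171743526, 'R': array([[ 0.89591863, -0.44404934,  0.01224717],
       [-0.18550593, -0.39904533, -0.89797014],
       [ 0.40363023,  0.80223625, -0.43988593]]), 't': array([-0.53091844,  0.15660474,  0.7727633 ])} [ 0.19280021 -0.79320033  0.48705633]
scene clamp_base [(0.98, [322.0, 207.0], 953)]
scene spacer []
[... 651 characters left out ...]
      [ 2.08141704e-01,  4.06526319e-03, -9.78090233e-01]]), 't': array([-0.05976701,  0.5268875 ,  1.06321483])} [ 0.29526661 -0.05230047  1.14964803]
top clamp_base [(0.94, [294.0, 174.0], 827), (0.21, [367.0, 262.0], 296)]
top spacer [(0.84, [304.0, 172.0], 608), (0.58, [201.0, 193.0], 543)]
top cover [(0.74, [203.0, 194.0], 550), (0.41, [192.0, 264.0], 1156)]
top parts_tray [(0.76, [207.0, 196.0], 1738)]
top stand [(0.69, [415.0, 212.0], 1097)]
top drift_pin [(0.59, [425.0, 211.0], 86)]
top thumb_bolt []
top amber_vial [(0.74, [404.0, 204.0], 114), (0.51, [368.0, 262.0], 257)]
top white_jar [(0.79, [365.0, 261.0], 302), (0.15, [310.0, 176.0], 706)]
top dish [(0.67, [189.0, 265.0], 1078)]
```

```bash
cat > h.py <<'E'
from plant import robot
import cv2,numpy as np
from scipy.spatial.transform import Rotation as Ro
def proj(c,X):
    m=robot.camera_model(c); p=np.atleast_2d(X)@np.array(m["R"]).T+np.array(m["t"])
    return np.c_[m["fx"]*p[:,0]/p[:,2]+m["cx"],m["fy"]*p[:,1]/p[:,2]+m["cy"]]
def back(c,px,z):
    m=robot.camera_model(c);R=np.array(m["R"]);o=-R.T@np.array(m["t"])
    px=np.atleast_2d(px).astype(float)
    d=np.c_[(px[:,0]-m["cx"])/m["fx"],(px[:,1]-m["cy"])/m["fy"],np.ones(len(px))]@R
    return o+d*((z-o[2])/d[:,2])[:,None]
E
python3 - <<'E'
import cv2
a=cv2.imread("pics/top0.png")[120:310,140:480]
cv2.imwrite("pics/t1.png",cv2.resize(a,None,fx=2.3,fy=2.3,interpolation=cv2.INTER_CUBIC))
a=cv2.imread("pics/scene0.png")[130:310,170:440]
cv2.imwrite("pics/s1.png",cv2.resize(a,None,fx=2.8,fy=2.8,interpolation=cv2.INTER_CUBIC))
E
```

```text
(no output)
```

View pics/t1.png

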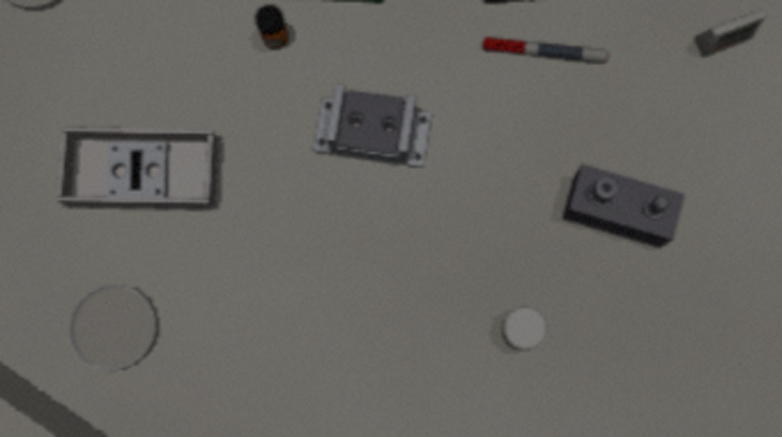

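View pics/s1.png

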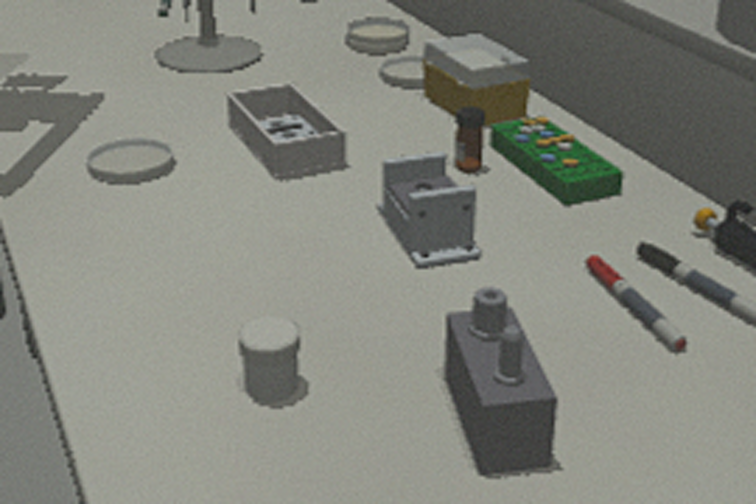

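The top view (crop px) shows the tray with the cover at about (137,170) and its holes in the y direction. The clamp is at (372,125) and the stand at (625,203), with the bolt in its left hole (604,188) and the slim pin in its right hole (658,205). The scene view agrees. Next I fit edges for precise poses.

```bash
cat > fit.py <<'E'
from h import *
from scipy.optimize import minimize
from scipy.ndimage import map_coordinates
def rect(hx,hy,z,cx=0,cy=0,n=40):
    s=np.linspace(-1,1,n);o=np.ones(n)
    return np.vstack([np.c_[cx+hx*a,cy+hy*b,z*o] for a,b in((s,o),(s,-o),(o,s),(-o,s))])
def circ(r,z,cx=0,cy=0,n=40):
    t=np.linspace(0,2*np.pi,n); return np.c_[cx+r*np.cos(t),cy+r*np.sin(t),z+0*t]
def avg(c,n=5): return np.mean([robot.read_camera(c).astype(float) for _ in range(n)],0)
def place(P,p): 
    c,s=np.cos(p[2]),np.sin(p[2]); return np.c_[p[0]+c*P[:,0]-s*P[:,1],p[1]+s*P[:,0]+c*P[:,1],P[:,2]]
def fit(c,img,P,p0,span=(.012,.012,.15),sig=0.8):
    g=cv2.cvtColor(img.astype(np.float32),cv2.COLOR_RGB2GRAY); g=cv2.GaussianBlur(g,(0,0),sig)
    G=np.hypot(cv2.Sobel(g,cv2.CV_32F,1,0),cv2.Sobel(g,cv2.CV_32F,0,1)); G=np.sqrt(G)
    def f(p):
        u=proj(c,place(P,p)); return -map_coordinates(G,[u[:,1],u[:,0]],order=1).mean()
    rng=np.random.default_rng(0); best=None
    C=[np.array(p0)+rng.uniform(-1,1,3)*span for _ in range(800)]; C.sort(key=f)
    for q in C[:12]:
        r=minimize(f,q,method="Nelder-Mead",options=dict(initial_simplex=q+np.vstack([np.zeros(3),np.diag([.003,.003,.04])])))
        if best is None or r.fun<best.fun: best=r
    return best.x,best.fun
def draw(c,img,items,box,name,s=6):
    x,y,w,h=box
    a=cv2.resize(img[y:y+h,x:x+w,::-1].astype(np.uint8),None,fx=s,fy=s,interpolation=cv2.INTER_CUBIC)
    a=cv2.convertScaleAbs(a,alpha=1.3)
    for P,p,col in items:
        for u in proj(c,place(P,p)): cv2.circle(a,tuple(int(v) for v in ((u-[x,y]+.5)*s)),0,col,-1)
    return a
CLAMP=np.vstack([rect(.031,.005,.064,0,.038),rect(.031,.005,.064,0,-.038)])
COVER=np.vstack([rect(.031,.031,.014),circ(.008,.014,0,.018),circ(.008,.014,0,-.018)])
SPACER=np.vstack([circ(.008,.042,0,.018),circ(.008,.042,0,-.018)])
STAND=rect(.025,.055,.058)
TRAY=rect(.040,.080,.042)
E
cat > m1.py <<'E'
from fit import *
T=avg("top");S=avg("scene");np.savez("im0.npz",T=T,S=S)
px=lambda u,v:(140+u/2.3,120+v/2.3)
i0=lambda u,v,z:back("top",px(u,v),z)[0][:2]
c0=[*i0(372,125,.05),-.1]; k0=[*i0(137,170,.019),0]; s0=[*i0(625,203,.058),-.2]; t0=[*i0(140,167,.042),0]
COV=COVER+[0,0,.005]; out={}
for n,P,p0 in(("clamp",CLAMP,c0),("cover",COV,k0),("stand",STAND,s0),("tray",TRAY,t0)):
    r=fit("top",T,P,p0); print(n,"top",np.round(r[0],4),round(r[1],2)); out[n]=r[0]
    if n!="cover":
        q=fit("scene",S,P,r[0],(.006,.006,.05)); print(n,"scene",np.round(q[0],4),round(q[1],2))
q=fit("top",T,SPACER,out["clamp"],(.004,.004,.05)); print("spacer",np.round(q[0],4)); out["sp"]=q[0]
for n,u,v,z in(("bolttop",604,187,.088),("pintop",658,203,.096)):print(n,i0(u,v,z))
for n in("amber_vial","white_jar","dish"):
    d=robot.outline_of("top",n)
    if d: print(n,back("top",d[0]["pixel"],{"amber_vial":.06,"white_jar":.05,"dish":.01}[n])[0])
G,R=(0,255,0),(0,0,255)
A=draw("top",T,[(CLAMP,out["clamp"],G),(SPACER,out["sp"],R)],(270,150,65,48),"",6)
B=draw("top",T,[(COV,out["cover"],G),(TRAY,out["tray"],R)],(160,170,80,44),"",5)
C=draw("top",T,[(STAND,out["stand"],G)],(380,185,65,48),"",6)
D=draw("scene",S,[(CLAMP,out["clamp"],G),(STAND,out["stand"],R)],(290,170,90,135),"",4)
W=np.zeros((600,800,3),np.uint8)
W[:288,:390]=A;W[290:510,:400]=B;W[:288,400:790]=C;W[290:600,420:780]=D[:310]
cv2.imwrite("pics/m1.png",W)
E
python3 m1.py
```

```text
clamp top [ 0.5857 -0.0106 -0.1054] -9.76Traceback (most recent call last):
  File "m1.py", line 10, in <module>
    q=fit("scene",S,P,r[0],(.006,.006,.05)); print(n,"scene",np.round(q[0],4),round(q[1],2))
  File "fit.py", line 20, in fit
    r=minimize(f,q,method="Nelder-Mead",options=dict(initial_simplex=q+np.vstack([np.zeros(3),np.diag([.003,.003,.04])])))
    res = _minimize_neldermead(fun, x0, args, callback, bounds=bounds,
                               **options)
    fxr = func(xr)
    fx = function(np.copy(x), *(wrapper_args + args))
  File "fit.py", line 16, in f
    u=proj(c,place(P,p)); return -map_coordinates(G,[u[:,1],u[:,0]],order=1).mean()
  File "h.py", line 5, in proj
    m=robot.camera_model(c); p=np.atleast_2d(X)@np.array(m["R"]).T+np.array(m["t"])
ValueError: time passes only in moves, steps and waits
```

```bash
python3 - <<'E'
s=open("h.py").read()
s=s.replace("def proj",'CM={c:robot.camera_model(c) for c in("top","scene")}\ndef proj',1).replace('m=robot.camera_model(c)','m=CM[c]')
open("h.py","w").write(s)
s=open("m1.py").read().replace('T=avg("top");S=avg("scene");np.savez("im0.npz",T=T,S=S)','d=np.load("im0.npz");T,S=d["T"],d["S"]')
open("m1.py","w").write(s)
E
python3 m1.py
```

```text
clamp top [ 0.5857 -0.0106 -0.1054] -9.76
clamp scene [ 0.6046 -0.0175 -0.2268] -11.81
cover top [0.5603 0.2353 0.0229] -9.76
stand top [ 0.5183 -0.2794 -0.2716] -9.52
stand scene [ 0.5211 -0.2766 -0.2646] -10.71
tray top [0.5431 0.2282 0.0155] -10.86
tray scene [0.5484 0.2328 0.0156] -12.35
spacer [ 0.6043 -0.0449  0.1634]
bolttop [ 0.52584037 -0.25035512]
pintop [ 0.50904886 -0.30230443]
amber_vial [0.69786408 0.09191742 0.06      ]
white_jar [ 0.38706374 -0.17468968  0.05      ]
dish [0.38183709 0.24996935 0.01      ]
```

View pics/m1.png

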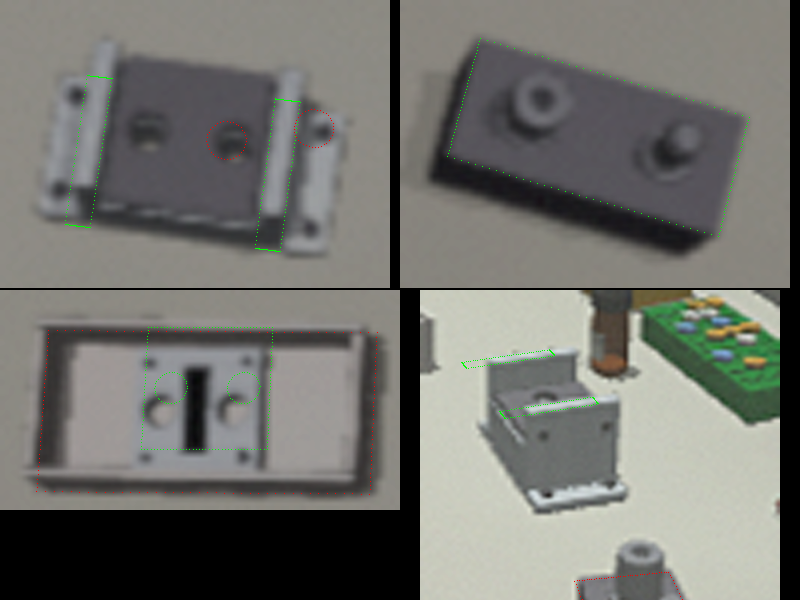

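The stand fit is good. The clamp, cover and tray fits slipped, so I reseed them from pixels read in this picture: cheek-top midpoint at (300.8,170.8), cover holes at (191.5,193.5) and (206.5,193.5), spacer holes at (294.5,171.5) and (308.3,173.2).

```bash
cat > m2.py <<'E'
from fit import *
d=np.load("im0.npz");T,S=d["T"],d["S"]
i0=lambda u,v,z:back("top",(u,v),z)[0][:2]
def seed(a,b,z):  # a = +y hole px, b = -y hole px
    A,B=i0(*a,z),i0(*b,z); m=(A+B)/2; v=A-B; return [*m,np.arctan2(-v[0],v[1])],np.hypot(*v)
COV=COVER+[0,0,.005]
k0,L=seed((191.5,193.5),(206.5,193.5),.019);print("cover seed",np.round(k0,4),L)
p0,L=seed((294.5,171.5),(308.3,173.2),.042);print("spacer seed",np.round(p0,4),L)
c0=[*i0(300.8,170.8,.064),-.16];print("clamp seed",np.round(c0,4))
t0=[*i0(160+203/5,170+(402-290)/5,.042),.0]
CL2=np.vstack([CLAMP])
sp=(.004,.004,.08); out={}
for n,P,q in(("cover",COV,k0),("clamp",CL2,c0),("spacer",SPACER,p0),("tray",TRAY,t0)):
    r=fit("top",T,P,q,sp,.7); print(n,"top",np.round(r[0],4),round(r[1],2)); out[n]=r[0]
    if n in("clamp","tray"):
        r=fit("scene",S,P,q,sp,.7); print(n,"scene",np.round(r[0],4),round(r[1],2)); out[n+"s"]=r[0]
G,R=(0,255,0),(0,0,255)
A=draw("top",T,[(CLAMP,out["clamp"],G),(SPACER,out["spacer"],R)],(270,150,65,48),"",6)
B=draw("top",T,[(COV,out["cover"],G),(TRAY,out["tray"],R)],(160,170,80,44),"",5)
D=draw("scene",S,[(CLAMP,out["clamps"],G),(CLAMP,out["clamp"],R)],(300,170,50,50),"",7)
W=np.zeros((510,800,3),np.uint8)
W[:288,:390]=A;W[290:510,:400]=B;W[:350,420:770]=D
cv2.imwrite("pics/m2.png",W)
E
python3 m2.py
```

```text
cover seed [0.5491 0.2394 0.0229] 0.03705186573765325
spacer seed [ 0.6026 -0.0128 -0.104 ] 0.03402752371019171
clamp seed [ 0.6003 -0.012  -0.16  ]
cover top [0.5462 0.2347 0.0228] -9.99
clamp top [ 0.6019 -0.0123 -0.1327] -8.74
clamp scene [ 0.6047 -0.0174 -0.2261] -12.14
spacer top [ 0.6041 -0.0124 -0.1292] -6.64
tray top [0.5432 0.2284 0.0155] -11.15
tray scene [0.5484 0.2329 0.0145] -12.77
```

View pics/m2.png

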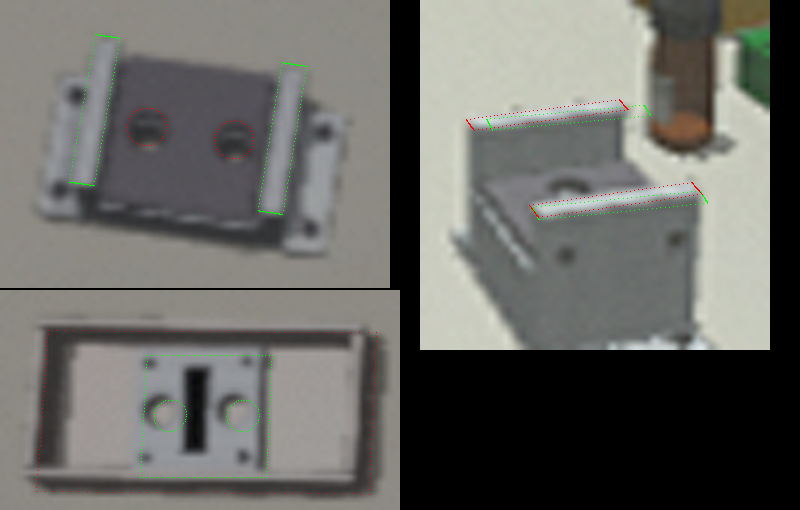

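Reading the picture:
- **Clamp:** the cheek outlines (green) sit on both cheek tops, giving clamp (0.602, -0.012, yaw -0.13).
- **Spacer:** the fit is good and lies about 2 mm off in +x.
- **Cover:** the fit caught the shadow, so I use the hole seed (0.549, 0.239, yaw 0.02).

Next I move over the tray.

```bash
cat > plan.py <<'E'
from h import *
import sys
def pose():
    s=robot.read_state(); return s["tool_pos"],Ro.from_rotvec(s["orientation"]),s
def target(yaw): # tool z down, tool y at world angle yaw
    y=np.array([np.cos(yaw),np.sin(yaw),0]); z=np.array([0,0,-1.]); return Ro.from_matrix(np.c_[np.cross(y,z),y,z])
def rows(*wp):  # (x,y,z,yaw of tool y)
    p,R,s=pose(); print("t",round(s["t"],2),"p",np.round(p,4),"tiltz",np.round(R.as_matrix()[:,2],3),"yaw",round(np.arctan2(*R.as_matrix()[:2,1][::-1]),4),"F",np.round(s["force"],1),"open",round(s["opening"],4),"q6",round(s["q"][5],2))
    for w in wp:
        yaw=w[3]
        print(w, np.round(1e3*R.inv().apply(np.array(w[:3])-p),1)/1e3, np.round((R.inv()*target(yaw)).as_rotvec(degrees=True),2))
E
python3 - <<'E'
from plan import *
rows((.549,.239,.12,np.pi/2+.02),(.549,.239,.060,np.pi/2+.02),(.549,.239,.008,np.pi/2+.02))
E
```

```text
t 1.75 p [0.2711 0.5353 0.19  ] tiltz [-0. -0. -1.] yaw 1.102 F [-1.4 -0.  -0.3] open 0.0929 q6 -0.09
(0.549, 0.239, 0.12, 1.5907963267948966) [-0.3818 -0.1387  0.07  ] [ -0.    -0.   -28.01]
(0.549, 0.239, 0.06, 1.5907963267948966) [-0.3818 -0.1387  0.13  ] [ -0.    -0.   -28.01]
(0.549, 0.239, 0.008, 1.5907963267948966) [-0.3818 -0.1387  0.182 ] [ -0.    -0.   -28.01]
```

Call:
carry_out(
  rows=[
    [-0.3818, -0.1387, 0.07, 0, 0, -28],
    [-0.3818, -0.1387, 0.07, 0, 0, -28],
    [-0.3818, -0.1387, 0.07, 0, 0, -28],
    [-0.3818, -0.1387, 0.07, 0, 0, -28],
    [-0.3818, -0.1387, 0.07, 0, 0, -28],
    [-0.3818, -0.1387, 0.07, 0, 0, -28],
    [-0.3818, -0.1387, 0.07, 0, 0, -28],
    [-0.3818, -0.1387, 0.07, 0, 0, -28],
    [-0.3818, -0.1387, 0.13, 0, 0, -28],
    [-0.3818, -0.1387, 0.13, 0, 0, -28],
  ],
  jaw=46,
  force=20,
)

```text
t: 3.0
tool_pos: [0.5442, 0.2384, 0.0551]
orientation: [0.032, -3.132, 0.004]
force: [-0.3, 0.3, -0.7]
opening: 0.0761
gripper_force: 0.0
```

```bash
python3 - <<'E'
from plan import *
rows((.549,.239,.008,np.pi/2+.02))
a=robot.read_camera("scene");cv2.imwrite("pics/s2.png",cv2.resize(a[100:220,200:360,::-1],None,fx=4,fy=4,interpolation=cv2.INTER_CUBIC))
E
```

```text
t 3.0 p [0.5442 0.2384 0.0551] tiltz [-0.009 -0.003 -1.   ] yaw 1.5913 F [-0.3  0.3 -0.7] open 0.0761 q6 -1.26
(0.549, 0.239, 0.008, 1.5907963267948966) [-0.0053  0.0007  0.0471] [-0.15 -0.55  0.03]
```

View pics/s2.png

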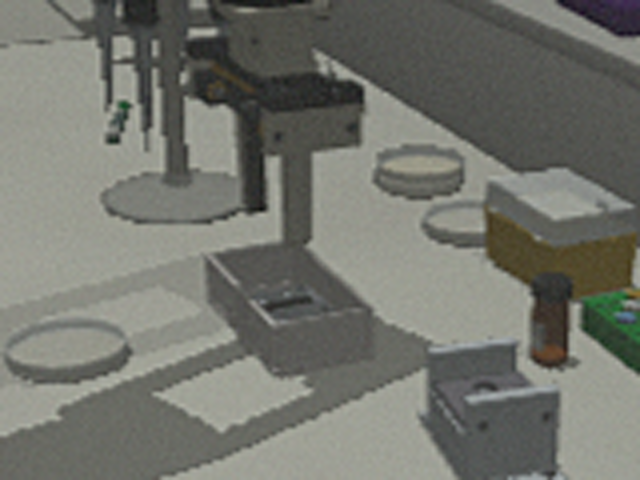

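```bash
python3 - <<'E'
from plan import *
for X in([.5442,.2764,.055],[.5442,.2004,.055],[.5442,.27,.019],[.5442,.208,.019]): print(X,(proj("scene",[X])[0]-[200,100])*4)
rows((.549,.239,.008,np.pi/2+.02))
E
```

```text
[0.5442, 0.2764, 0.055] [257.3931721  246.75566096]
[0.5442, 0.2004, 0.055] [291.20855713 280.20318611]
[0.5442, 0.27, 0.019] [262.28583559 291.81912834]
[0.5442, 0.208, 0.019] [289.55780961 320.53275421]
t 3.05 p [0.5463 0.2391 0.0583] tiltz [-0.005 -0.001 -1.   ] yaw 1.5916 F [ 0.2 -0.3  0.8] open 0.0761 q6 -1.27
(0.549, 0.239, 0.008, 1.5907963267948966) [-0.003  -0.0001  0.0503] [-0.08 -0.3   0.04]
```

```bash
python3 - <<'E'
from plan import *
S=np.load("im0.npz")["S"]; a=np.mean([robot.read_camera("scene").astype(float) for _ in range(3)],0); np.save("s2.npy",a)
d=np.abs(a-S).mean(2)
rows((.549,.239,.008,np.pi/2+.02))
print("    ",list(range(258,282)))
for r in range(146,176): print(r,d[r,258:282].astype(int))
E
```

```text
t 3.2 p [0.5503 0.2402 0.0629] tiltz [ 0.003  0.001 -1.   ] yaw 1.5916 F [0.1 0.3 0.2] open 0.0763 q6 -1.27
(0.549, 0.239, 0.008, 1.5907963267948966) [ 0.0015 -0.0013  0.0548] [0.07 0.19 0.04]
     [258, 259, 260, 261, 262, 263, 264, 265, 266, 267, 268, 269, 270, 271, 272, 273, 274, 275, 276, 277, 278, 279, 280, 281]
146 [  3   2   3  26  50  87 103 103 111  52   2   8   1  47  79  71  68  71
  71  76  44   2   6   3]
147 [  0   5   3  31  53  94 102 103 105  55   3  10   2  44  76  71  68  68
  69  75  52   3   3   1]
148 [  1   1   2  19  50  96 106 104 109  57   1   9   1  40  77  70  72  71
  73  74  54   5   6   2]
149 [  4   1   2  10  32  37  82 107 108  65   3   6   0  41  73  68  69  72
  71  75  53   2   5   3]
150 [  2   3   2   1   4  71 104  99 101  44   5   8   0  39  74  71  71  68
  69  73  52   7   5   1]
151 [ 0  1  2  1  1 55 58 38 27  9  0  5  0 39 73 73 70 68 70 70 55  5  6  2]
152 [ 0  3  3  4  7  0  5  2  5  6  3  3  1 35 71 75 69 69 69 74 56  7  6  3]
153 [ 0  1  4  0  1  5  4  4  0  1  3  4  2 32 68 71 70 69 67 72 59  7  7  1]
154 [ 2  3  4  0  1  0  5  4  3 
[... 959 characters left out ...]
  2  2  2  1 12 45 40]
167 [ 4  1  6  2  1  4  3  1  7  3  5  2  3  7  2  4  4  5  5  2  0  1 13 46]
168 [ 2  2  4  5  5  1  3  6  5  4  2  4  7  4  3  2  1  2  5  5  1  2  1 10]
169 [11  4  2  0  2  5  1  4  2  1  3  6  1  5  0  1  4  1  3  5  4  4  3  1]
170 [1 2 2 0 4 4 2 1 1 2 1 1 4 0 2 6 5 2 1 1 5 4 5 1]
171 [13 50 31  3  1  0  2  2  1  3  8  7  5 48 67 68 46 45 51 17  2  1  2  2]
172 [ 1 33 67 35  6  7  2 48 73 71 67 68 66 76 75 72 56 47 65 69 31  1  0  5]
173 [ 1  1 35 71 60 61 61 70 49 35 32 23 28 19 51 73 67 69 73 72 55 23  0  2]
174 [ 0  1  3 43 74 74 71 74 40  5  1  5 21 30 38 42 29 22 23 31 53 52 34  8]
175 [ 5  1  0  8 14 20 54 75 51 32 28 16 12 10  8  4  2 11 10  9 58 65 65 40]
```

```bash
python3 - <<'E'
from plan import *
for z in(.04,.06,.07,.08,.09,.1): print(z,back("scene",[[264.5,151.5],[274.5,159.5]],z)[:,:2].round(3).tolist(), proj("scene",[[.55,.28,z],[.55,.2,z]]).round(1).tolist())
print(proj("scene",[[.505,.31,.042],[.585,.31,.042],[.505,.15,.042],[.585,.15,.042]]).round(1))
rows((.549,.239,.008,np.pi/2+.02))
E
```

```text
0.04 [[0.589, 0.407], [0.593, 0.319]] [[265.9, 165.5], [274.9, 174.4]]
0.06 [[0.572, 0.353], [0.576, 0.269]] [[265.6, 159.6], [274.6, 168.2]]
0.07 [[0.563, 0.326], [0.567, 0.244]] [[265.5, 156.6], [274.5, 165.1]]
0.08 [[0.554, 0.299], [0.558, 0.219]] [[265.3, 153.6], [274.4, 162.0]]
0.09 [[0.545, 0.272], [0.549, 0.194]] [[265.2, 150.5], [274.2, 158.8]]
0.1 [[0.536, 0.246], [0.54, 0.169]] [[265.0, 147.5], [274.1, 155.6]]
[[249.4 163.9]
 [273.  160.2]
 [266.2 182.6]
 [292.1 177.9]]
t 3.2 p [0.5503 0.2402 0.0629] tiltz [ 0.003  0.001 -1.   ] yaw 1.5916 F [0.1 0.3 0.2] open 0.0763 q6 -1.27
(0.549, 0.239, 0.008, 1.5907963267948966) [ 0.0015 -0.0013  0.0548] [0.07 0.19 0.04]
```

Image check: with the fingers open, their tips sit about 27 mm behind the TCP because the fingers swing on a linkage. I measure that retreat near the grip opening before going down.

Call:
carry_out(
  rows=[
    [0.0015, -0.0013, 0.002, 0, 0, 0],
    [0.0015, -0.0013, 0.002, 0, 0, 0],
    [0.0015, -0.0013, 0.002, 0, 0, 0],
  ],
  jaw=78,
)

```text
t: 3.58
tool_pos: [0.5478, 0.2378, 0.0585]
orientation: [-0.031, 3.141, 0.0]
force: [-0.5, 0.3, -0.1]
opening: 0.0647
gripper_force: 0.0
```

```bash
cat > tips.py <<'E'
from plan import *
def tips(o):
    S=np.load("im0.npz")["S"]; a=np.mean([robot.read_camera("scene").astype(float) for _ in range(3)],0)
    d=np.abs(a-S).mean(2); p,R,s=pose(); y=R.as_matrix()[:,1]
    for sg in(1,-1):
        X=p+sg*y*(o/2+.004); us=[(z,proj("scene",[X+[0,0,z]])[0]) for z in np.arange(-.01,.06,.002)]
        print(sg,[(round(1e3*z),int(cv2.getRectSubPix(d.astype(np.float32),(1,1),tuple(map(float,u)))[0,0])) for z,u in us])
E
python3 - <<'E'
from tips import *
tips(.065); rows((.549,.239,.008,np.pi/2+.02))
E
```

```text
1 [(-10, 4), (-8, 4), (-6, 5), (-4, 7), (-2, 13), (0, 16), (2, 7), (4, 2), (6, 1), (8, 1), (10, 1), (12, 2), (14, 2), (16, 1), (18, 1), (20, 1), (22, 4), (24, 3), (26, 1), (28, 46), (30, 86), (32, 102), (34, 106), (36, 103), (38, 97), (40, 95), (42, 100), (44, 101), (46, 101), (48, 103), (50, 104), (52, 104), (54, 102), (56, 101), (58, 102)]
-1 [(-10, 55), (-8, 49), (-6, 31), (-4, 4), (-2, 4), (0, 4), (2, 2), (4, 3), (6, 4), (8, 5), (10, 5), (12, 3), (14, 4), (16, 5), (18, 4), (20, 4), (22, 5), (24, 13), (26, 31), (28, 56), (30, 70), (32, 78), (34, 77), (36, 74), (38, 70), (40, 68), (42, 69), (44, 70), (46, 69), (48, 69), (50, 68), (52, 69), (54, 69), (56, 69), (58, 68)]
t 3.73 p [0.5476 0.2377 0.0581] tiltz [ 0.  0. -1.] yaw 1.5907 F [-0.1 -0.2  0.5] open 0.0647 q6 -1.27
(0.549, 0.239, 0.008, 1.5907963267948966) [-0.0014  0.0013  0.0501] [ 0.    0.01 -0.01]
```

Call:
carry_out(
  rows=[
    [-0.001, 0.001, 0.02, 0, 0, 0],
    [-0.001, 0.001, 0.035, 0, 0, 0],
    [-0.001, 0.001, 0.046, 0, 0, 0],
    [-0.001, 0.001, 0.048, 0, 0, 0],
    [-0.001, 0.001, 0.048, 0, 0, 0],
  ],
  jaw=46,
)

```text
t: 4.35
tool_pos: [0.5486, 0.2388, 0.01]
orientation: [0.031, -3.141, 0.0]
force: [-1.1, -0.1, -0.1]
opening: 0.0761
gripper_force: 0.0
```

```bash
python3 - <<'E'
from tips import *
tips(.076); rows((.549,.239,.008,np.pi/2+.02))
a=robot.read_camera("scene")[120:200,230:330,::-1]
b=robot.read_camera("top")[140:250,150:260,::-1]
r=lambda i,f:cv2.resize(i,None,fx=f,fy=f,interpolation=cv2.INTER_CUBIC)
W=np.zeros((440,790,3),np.uint8);W[:320,:400]=r(a,4);W[:374,410:784]=r(b,3.4);cv2.imwrite("pics/s3.png",W)
E
```

```text
1 [(-10, 7), (-8, 16), (-6, 36), (-4, 60), (-2, 54), (0, 48), (2, 55), (4, 61), (6, 66), (8, 46), (10, 17), (12, 8), (14, 2), (16, 2), (18, 2), (20, 3), (22, 3), (24, 4), (26, 13), (28, 24), (30, 38), (32, 41), (34, 38), (36, 38), (38, 38), (40, 37), (42, 48), (44, 68), (46, 90), (48, 107), (50, 104), (52, 102), (54, 99), (56, 98), (58, 98)]
-1 [(-10, 1), (-8, 1), (-6, 1), (-4, 1), (-2, 0), (0, 1), (2, 2), (4, 2), (6, 1), (8, 2), (10, 7), (12, 15), (14, 46), (16, 61), (18, 44), (20, 39), (22, 42), (24, 58), (26, 56), (28, 27), (30, 12), (32, 9), (34, 60), (36, 72), (38, 47), (40, 45), (42, 37), (44, 10), (46, 2), (48, 5), (50, 5), (52, 7), (54, 9), (56, 6), (58, 3)]
t 4.5 p [0.5491 0.2389 0.0108] tiltz [ 0.001  0.    -1.   ] yaw 1.5907 F [-1.7  0.3 -0.1] open 0.0764 q6 -1.27
(0.549, 0.239, 0.008, 1.5907963267948966) [0.0002 0.0001 0.0028] [ 0.02  0.07 -0.01]
```

View pics/s3.png

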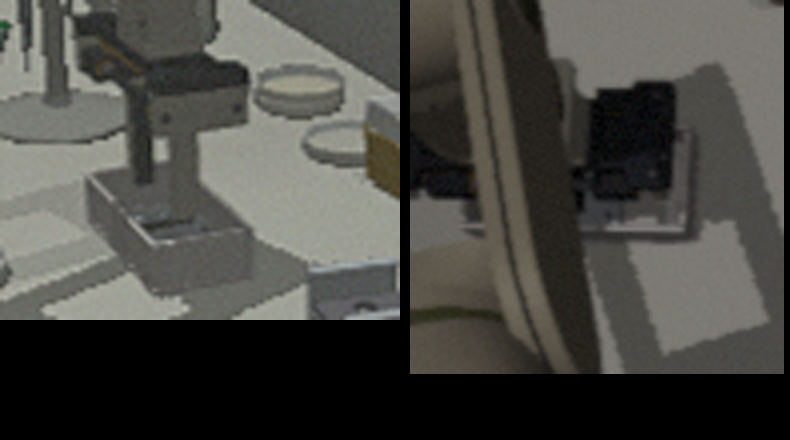

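The scene crop shows the near finger tip at about (185,218), level with the tray rim and the cover top. So the tips really are about 27 mm above the reported TCP. I go lower with the force watched.

Call:
carry_out(
  rows=[
    [0, 0, 0.01, 0, 0, 0],
    [0, 0, 0.018, 0, 0, 0],
    [0, 0, 0.022, 0, 0, 0],
    [0, 0, 0.024, 0, 0, 0],
    [0, 0, 0.026, 0, 0, 0],
    [0, 0, 0.026, 0, 0, 0],
  ],
)

```text
t: 5.35
tool_pos: [0.5485, 0.2388, -0.016]
orientation: [-0.031, 3.141, 0.0]
force: [-0.8, -0.6, 0.6]
opening: 0.0762
gripper_force: 0.0
```

Call:
carry_out(
  rows=[
    [0, 0, 0.002, 0, 0, 0],
    [0, 0, 0.003, 0, 0, 0],
    [0, 0, 0.003, 0, 0, 0],
    [0, 0, 0.003, 0, 0, 0],
    [0, 0, 0.003, 0, 0, 0],
    [0, 0, 0.003, 0, 0, 0],
  ],
  jaw=255,
  force=30,
)

```text
t: 6.1
tool_pos: [0.5487, 0.239, -0.0187]
orientation: [-0.031, 3.141, 0.001]
force: [-0.5, 1.8, 3.2]
opening: 0.0614
gripper_force: 30.0
```

```bash
python3 - <<'E'
from plan import *
w=np.pi/2-.133
rows((.549,.239,.055,np.pi/2+.02),(.43,.015,.04,w),(.43,.015,-.005,w),(.43,.015,-.02,w))
E
```

```text
t 6.1 p [ 0.5487  0.239  -0.0187] tiltz [ 0.  0. -1.] yaw 1.5907 F [-0.5  1.8  3.2] open 0.0614 q6 -1.27
(0.549, 0.239, 0.055, 1.5907963267948966) [-0.0003  0.0001 -0.0737] [ 0.02  0.02 -0.  ]
(0.43, 0.015, 0.04, 1.4377963267948966) [ 0.1231 -0.2215 -0.0588] [0.02 0.02 8.76]
(0.43, 0.015, -0.005, 1.4377963267948966) [ 0.1232 -0.2215 -0.0138] [0.02 0.02 8.76]
(0.43, 0.015, -0.02, 1.4377963267948966) [ 0.1232 -0.2215  0.0012] [0.02 0.02 8.76]
```

Call:
carry_out(
  rows=[
    [0, 0, -0.02, 0, 0, 0],
    [0, 0, -0.06, 0, 0, 0],
    [0, 0, -0.075, 0, 0, 0],
    [0, 0, -0.075, 0, 0, 0],
    [0.03, -0.05, -0.075, 0, 0, 2],
    [0.06, -0.1, -0.075, 0, 0, 4],
    [0.09, -0.155, -0.07, 0, 0, 6],
    [0.115, -0.2, -0.06, 0, 0, 8],
    [0.1232, -0.2215, -0.04, 0, 0, 8.8],
    [0.1232, -0.2215, -0.02, 0, 0, 8.8],
    [0.1232, -0.2215, -0.01, 0, 0, 8.8],
    [0.1232, -0.2215, -0.01, 0, 0, 8.8],
  ],
)

```text
t: 7.6
tool_pos: [0.4283, 0.0151, -0.0103]
orientation: [-0.209, -3.132, -0.0]
force: [-0.8, 0.7, -1.7]
opening: 0.0617
gripper_force: 30.0
```

Call:
carry_out(
  rows=[
    [0, 0, 0.007, 0, 0, 0],
    [0, 0, 0.01, 0, 0, 0],
    [0, 0, 0.012, 0, 0, 0],
    [0, 0, 0.013, 0, 0, 0],
    [0, 0, 0.014, 0, 0, 0],
    [0, 0, 0.0145, 0, 0, 0],
    [0, 0, 0.0145, 0, 0, 0],
  ],
)

```text
t: 8.48
tool_pos: [0.4297, 0.0148, -0.0235]
orientation: [-0.21, -3.135, 0.0]
force: [-0.3, -0.6, -1.4]
opening: 0.0617
gripper_force: 30.0
```

Call:
carry_out(
  rows=[
    [0, 0, 0.001, 0, 0, 0],
    [0, 0, 0.001, 0, 0, 0],
    [0, 0, 0.002, 0, 0, 0],
    [0, 0, 0.002, 0, 0, 0],
  ],
)

```text
t: 8.98
tool_pos: [0.43, 0.0148, -0.0239]
orientation: [-0.21, -3.134, 0.0]
force: [-10.2, 0.4, 19.7]
opening: 0.0615
gripper_force: 30.0
```

Call:
carry_out(
  rows=[
    [0, 0, -0.0015, 0, 0, 0],
    [0, 0, -0.0015, 0, 0, 0],
  ],
)

```text
t: 9.22
tool_pos: [0.43, 0.0148, -0.0238]
orientation: [0.21, 3.134, -0.0]
force: [-1.8, -0.0, 3.2]
opening: 0.0618
gripper_force: 30.0
```

Call:
carry_out(
  rows=[
    [0, 0, 0, 0, 0, 0],
    [0, 0, 0, 0, 0, 0],
    [0, 0, -0.02, 0, 0, 0],
    [0, 0, -0.08, 0, 0, 0],
    [0, 0, -0.13, 0, 0, 0],
    [0, 0.06, -0.13, 0, 0, 0],
    [0, 0.12, -0.13, 0, 0, 0],
    [0, 0.18, -0.13, 0, 0, 0],
    [0, 0.22, -0.13, 0, 0, 0],
    [0, 0.22, -0.13, 0, 0, 0],
  ],
  jaw=46,
)

```text
t: 10.48
tool_pos: [0.4588, 0.2353, 0.1058]
orientation: [-0.204, -3.135, -0.001]
force: [-0.3, -0.0, -0.7]
opening: 0.0764
gripper_force: 0.0
```

```bash
cat > m3.py <<'E'
from fit import *
from plan import rows
T=avg("top",4);np.save("T3.npy",T)
r=fit("top",T,COVER,[.43,.015,-.133],(.008,.008,.08),.7);print(r)
a=draw("top",T,[(COVER,r[0],(0,255,0))],(280,190,70,60),"",7);b=draw("top",T,[],(280,190,70,60),"",4)
W=np.zeros((420,780,3),np.uint8);W[:,:490]=a;W[:240,500:780]=b;cv2.imwrite("pics/m3.png",W)
for n in("cover","dish"):
    d=robot.outline_of("top",n); print(n,[(e["conf"],np.round(e["pixel"]),e["pixels"].sum()) for e in d[:2]])
p=r[0]; rows((p[0],p[1],.03,p[2]),(p[0],p[1],-.02,p[2]))
E
python3 m3.py
```

```text
(array([ 0.43059005,  0.00876012, -0.14632073]), np.float64(-6.9914021492004395))
cover [(0.86, array([292., 245.]), np.int64(628))]
dish [(0.87, array([200., 263.]), np.int64(433))]
t 10.78 p [0.4591 0.2318 0.106 ] tiltz [-0. -0. -1.] yaw 1.4356 F [-0.5  0.1 -0.1] open 0.0762 q6 -1.07
(np.float64(0.43059005180816756), np.float64(0.008760118193307596), 0.03, np.float64(-0.14632072866831278)) [-0.0018 -0.2248  0.0761] [-1.000e-02  1.000e-02  9.064e+01]
(np.float64(0.43059005180816756), np.float64(0.008760118193307596), -0.02, np.float64(-0.14632072866831278)) [-0.0018 -0.2248  0.1261] [-1.000e-02  1.000e-02  9.064e+01]
```

View pics/m3.png

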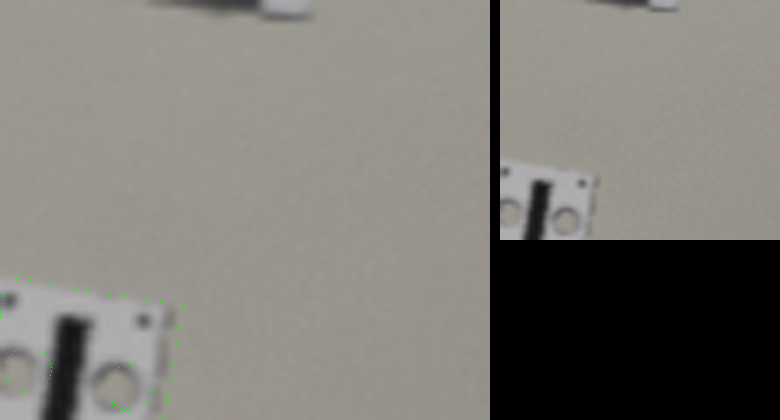

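The picture shows the cover flat on the bench with its strip at about (65,370) in the crop. The fitted right edge sits slightly outside the true edge, on the side face and shadow. I take the centre from the strip and holes instead.

```bash
python3 - <<'E'
from fit import *
T=np.load("T3.npy");g=cv2.cvtColor(T.astype(np.float32),cv2.COLOR_RGB2GRAY)
u0=proj("top",[[.43,.012,.014]])[0];print("u0",u0)
x,y=(u0-14).astype(int);s=8
c=cv2.resize(g[y:y+29,x:x+29],None,fx=s,fy=s,interpolation=cv2.INTER_CUBIC)
n,l,st,ce=cv2.connectedComponentsWithStats((c<70).astype(np.uint8))
for i in range(1,n):
    if st[i,4]>300:
        (cx,cy),wh,an=cv2.minAreaRect(np.argwhere(l==i)[:,::-1].astype(np.float32))
        print(st[i],back("top",np.array([cx,cy])/s+[x,y]-.5+.5/s,.014)[0],back("top",np.array(ce[i])/s+[x,y]-.5+.5/s,.014)[0],np.array(wh)/s*2.3,an)
# bright top face
m=(c>135).astype(np.uint8); n,l,st,ce=cv2.connectedComponentsWithStats(m); i=1+np.argmax(st[1:,4])
pts=cv2.convexHull(np.argwhere(l==i)[:,::-1].astype(np.float32)); (cx,cy),wh,an=cv2.minAreaRect(pts)
print("face",back("top",np.array([cx,cy])/s+[x,y]-.5+.5/s,.014)[0],np.array(wh)/s*2.4,an)
H=np.vstack([circ(.008,.014,0,.018),circ(.008,.014,0,-.018)])
for P in(H,COVER):
  for sp in((.003,.003,.04),): print(fit("top",T,P,[.43,.0125,-.133],sp,.6))
print(np.percentile(c,[1,10,30,50,70,90,99]))
E
```

```text
u0 [289.47206527 243.86462271]
[  88   50   53  144 4736] [0.43039094 0.01376617 0.014     ] [0.43048651 0.01380796 0.014     ] [10.39823618 40.97850647] 9.462323188781738
face [0.44438414 0.02230923 0.014     ] [3.3 1.2] 90.0
(array([ 0.42989127,  0.00801847, -0.08570735]), np.float64(-8.669855117797852))
(array([ 0.43058609,  0.00893987, -0.14625705]), np.float64(-7.276839733123779))
[ 19.54356691  80.25262527 112.63429337 117.51070404 128.43954926
 133.48325195 134.51331039]
```

```bash
python3 - <<'E'
from plan import *
rows((.4304,.0148,.03,-.135),(.4304,.0148,-.0222,-.135))
E
```

```text
t 10.78 p [0.4591 0.2318 0.106 ] tiltz [-0. -0. -1.] yaw 1.4356 F [-0.5  0.1 -0.1] open 0.0762 q6 -1.07
(0.4304, 0.0148, 0.03, -0.135) [-0.0008 -0.2189  0.0761] [-1.000e-02  1.000e-02  8.999e+01]
(0.4304, 0.0148, -0.0222, -0.135) [-0.0008 -0.2189  0.1283] [-1.000e-02  1.000e-02  8.999e+01]
```

Call:
carry_out(
  rows=[
    [0, -0.03, 0.01, 0, 0, 10],
    [0, -0.06, 0.02, 0, 0, 20],
    [0, -0.09, 0.03, 0, 0, 30],
    [0, -0.12, 0.04, 0, 0, 40],
    [0, -0.15, 0.05, 0, 0, 50],
    [0, -0.18, 0.06, 0, 0, 60],
    [0, -0.2, 0.07, 0, 0, 70],
    [-0.0008, -0.2189, 0.076, 0, 0, 80],
    [-0.0008, -0.2189, 0.076, 0, 0, 90],
    [-0.0008, -0.2189, 0.076, 0, 0, 90],
    [-0.0008, -0.2189, 0.09, 0, 0, 90],
    [-0.0008, -0.2189, 0.09, 0, 0, 90],
  ],
  jaw=20,
)

```text
t: 12.28
tool_pos: [0.4293, 0.016, 0.0145]
orientation: [-2.361, -2.07, 0.003]
force: [-0.6, -0.3, 0.0]
opening: 0.0858
gripper_force: 0.0
```

```bash
python3 - <<'E'
from plan import *
rows((.4304,.0148,-.0222,-.135))
E
```

```text
t 12.28 p [0.4293 0.016  0.0145] tiltz [-0.003  0.    -1.   ] yaw -0.1312 F [-0.6 -0.3  0. ] open 0.0858 q6 0.05
(0.4304, 0.0148, -0.0222, -0.135) [-0.001   0.0013  0.0367] [-0.15  0.01  0.22]
```

Call:
carry_out(
  rows=[
    [0, 0, 0.02, 0, 0, 0],
    [0, 0, 0.03, 0, 0, 0],
    [0, 0, 0.036, 0, 0, 0],
    [0, 0, 0.038, 0, 0, 0],
    [0, 0, 0.038, 0, 0, 0],
    [0, 0, 0.038, 0, 0, 0],
  ],
)

```text
t: 13.02
tool_pos: [0.4312, 0.0158, -0.0215]
orientation: [2.364, 2.068, 0.001]
force: [-0.2, 0.7, 0.1]
opening: 0.0854
gripper_force: 0.0
```

Call:
carry_out(
  rows=[
    [0, 0, 0, 0, 0, 0],
    [0, 0, 0, 0, 0, 0],
    [0, 0, 0, 0, 0, 0],
    [0, 0, 0, 0, 0, 0],
    [0, 0, 0, 0, 0, 0],
  ],
  jaw=255,
  force=30,
)

```text
t: 13.65
tool_pos: [0.4308, 0.0158, -0.0219]
orientation: [2.365, 2.068, 0.0]
force: [-0.4, -0.7, 1.1]
opening: 0.0617
gripper_force: 30.0
```

Call:
carry_out(
  rows=[
    [0, 0, -0.02, 0, 0, 0],
    [0, 0, -0.06, 0, 0, 0],
    [0, 0, -0.09, 0, 0, 0],
    [0, 0.02, -0.095, 0, 0, 0],
    [-0.001, 0.06, -0.095, 0, 0, 0],
    [-0.002, 0.11, -0.095, 0, 0, 0],
    [-0.003, 0.15, -0.095, 0, 0, 0],
    [-0.003, 0.17, -0.095, 0, 0, 0],
    [-0.003, 0.1735, -0.09, 0, 0, 0],
    [-0.003, 0.1735, -0.08, 0, 0, 0],
    [-0.003, 0.1735, -0.075, 0, 0, 0],
    [-0.003, 0.1735, -0.075, 0, 0, 0],
  ],
)

```text
t: 15.15
tool_pos: [0.6009, -0.01, 0.0521]
orientation: [-2.364, -2.067, 0.002]
force: [0.9, 0.5, -1.6]
opening: 0.0617
gripper_force: 30.0
```

```bash
python3 - <<'E'
from fit import *
from plan import rows,pose
S=avg("scene",3);np.save("S4.npy",S)
rows((.6023,-.0103,.0201,-.1327))
p,R,s=pose(); zb=p[2]+.0219
# predicted cover pose in camera terms: tool minus (0.0004,0.002)
c=[p[0]-.0004,p[1]-.002,-.1335]
BOX=np.vstack([rect(.031,.031,zb),rect(.031,.031,zb+.014)])
a=draw("scene",S,[(CLAMP,[.6019,-.0123,-.1327],(0,255,0)),(BOX,c,(0,0,255))],(285,150,75,75),"",8)
cv2.imwrite("pics/s4.png",a)
E
```

```text
t 15.3 p [ 0.6023 -0.0102  0.0535] tiltz [ 0.001 -0.    -1.   ] yaw -0.1336 F [-0.3  0.4 -1.7] open 0.0613 q6 0.03
(0.6023, -0.0103, 0.0201, -0.1327) [-0.0001 -0.      0.0334] [ 0.04 -0.   -0.05]
```

View pics/s4.png

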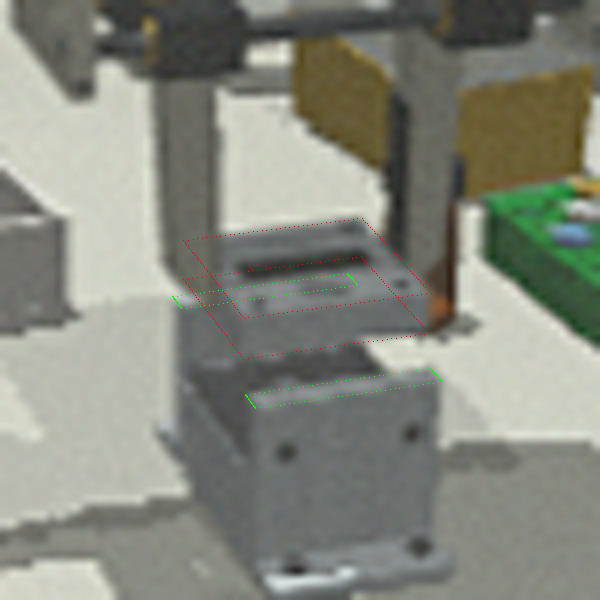

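The red predicted box and green clamp outline both sit within about 1 px of the real cover and cheeks, with the same small shift, so the alignment holds. I descend with the force watched.

Call:
carry_out(
  rows=[
    [0, 0, 0.008, 0, 0, 0],
    [0, 0, 0.011, 0, 0, 0],
    [0, 0, 0.014, 0, 0, 0],
    [0, 0, 0.017, 0, 0, 0],
    [0, 0, 0.019, 0, 0, 0],
    [0, 0, 0.019, 0, 0, 0],
  ],
)

```text
t: 16.05
tool_pos: [0.6021, -0.0103, 0.0338]
orientation: [-2.365, -2.068, 0.0]
force: [0.6, 0.8, -2.7]
opening: 0.0614
gripper_force: 30.0
```

Call:
carry_out(
  rows=[
    [0, 0, 0.006, 0, 0, 0],
    [0, 0, 0.01, 0, 0, 0],
    [0, 0, 0.012, 0, 0, 0],
    [0, 0, 0.0125, 0, 0, 0],
    [0, 0, 0.013, 0, 0, 0],
    [0, 0, 0.013, 0, 0, 0],
  ],
)

```text
t: 16.8
tool_pos: [0.6023, -0.0103, 0.0211]
orientation: [2.365, 2.068, 0.0]
force: [0.3, -0.3, -1.8]
opening: 0.0613
gripper_force: 30.0
```

Call:
carry_out(
  rows=[
    [0, 0, 0.0005, 0, 0, 0],
    [0, 0, 0.001, 0, 0, 0],
    [0, 0, 0.0015, 0, 0, 0],
    [0, 0, 0.0015, 0, 0, 0],
  ],
)

```text
t: 17.3
tool_pos: [0.6023, -0.0103, 0.0201]
orientation: [2.365, 2.068, 0.0]
force: [-3.9, -0.6, 5.5]
opening: 0.0615
gripper_force: 30.0
```

Call:
carry_out(
  rows=[
    [0, 0, -0.0007, 0, 0, 0],
    [0, 0, -0.0007, 0, 0, 0],
    [0, 0, -0.0007, 0, 0, 0],
    [0, 0, -0.02, 0, 0, 0],
    [0, 0, -0.07, 0, 0, 0],
    [0, 0, -0.12, 0, 0, 0],
    [0, 0, -0.14, 0, 0, 0],
    [0, 0, -0.14, 0, 0, 0],
  ],
  jaw=20,
)

```text
t: 18.3
tool_pos: [0.6037, -0.0104, 0.1621]
orientation: [2.362, 2.066, 0.005]
force: [-0.9, 0.0, -0.5]
opening: 0.0859
gripper_force: 0.0
```

```bash
python3 - <<'E'
from plan import *
rows((.512,-.3045,.16,-.1337),(.45,-.3045,.16,-.1337))
E
```

```text
t 18.3 p [ 0.6037 -0.0104  0.1621] tiltz [ 0.004 -0.    -1.   ] yaw -0.1337 F [-0.9  0.  -0.5] open 0.0859 q6 0.03
(0.512, -0.3045, 0.16, -0.1337) [-0.3037 -0.0517  0.0018] [ 0.25 -0.01  0.  ]
(0.45, -0.3045, 0.16, -0.1337) [-0.3119 -0.1131  0.0016] [ 0.25 -0.01  0.  ]
```

Call:
carry_out(
  rows=[
    [-0.05, -0.01, 0, 0, 0, 0],
    [-0.11, -0.02, 0, 0, 0, 0],
    [-0.17, -0.03, 0, 0, 0, 0],
    [-0.23, -0.04, 0, 0, 0, 0],
    [-0.28, -0.048, 0, 0, 0, 0],
    [-0.3036, -0.0503, 0, 0, 0, 0],
    [-0.3036, -0.0503, 0, 0, 0, 0],
    [-0.3036, -0.0503, 0, 0, 0, 0],
  ],
  jaw=200,
)

```text
t: 19.3
tool_pos: [0.5121, -0.3029, 0.1585]
orientation: [-2.363, -2.068, -0.0]
force: [0.1, 0.2, 0.7]
opening: 0.0205
gripper_force: 0.0
```

```bash
python3 - <<'E'
from tips import *
rows((.512,-.3045,.16,-.1337))
tips(.020); rows((.512,-.3045,.16,-.1337))
a=robot.read_camera("scene");cv2.imwrite("pics/s5.png",cv2.resize(a[170:300,280:430,::-1],None,fx=4.5,fy=4.5,interpolation=cv2.INTER_CUBIC))
p,_,_=pose()
print(4.5*(proj("scene",[p,p+[0,0,.03],[.512,-.3045,.096],[.512,-.3045,.062]])-[280,170]))
E
```

```text
t 19.3 p [ 0.5121 -0.3029  0.1585] tiltz [-0.001  0.002 -1.   ] yaw -0.1329 F [0.1 0.2 0.7] open 0.0205 q6 -0.49
(0.512, -0.3045, 0.16, -0.1337) [-0.0016  0.0001 -0.0015] [-0.07 -0.08  0.05]
1 [(-10, 15), (-8, 14), (-6, 13), (-4, 14), (-2, 13), (0, 15), (2, 13), (4, 11), (6, 14), (8, 13), (10, 13), (12, 13), (14, 15), (16, 14), (18, 13), (20, 13), (22, 16), (24, 15), (26, 60), (28, 102), (30, 105), (32, 104), (34, 101), (36, 101), (38, 88), (40, 40), (42, 7), (44, 7), (46, 8), (48, 9), (50, 8), (52, 8), (54, 13), (56, 9), (58, 36)]
-1 [(-10, 15), (-8, 14), (-6, 13), (-4, 13), (-2, 12), (0, 12), (2, 13), (4, 14), (6, 14), (8, 13), (10, 14), (12, 13), (14, 14), (16, 13), (18, 13), (20, 14), (22, 13), (24, 17), (26, 11), (28, 37), (30, 70), (32, 70), (34, 67), (36, 64), (38, 67), (40, 66), (42, 67), (44, 67), (46, 65), (48, 66), (50, 65), (52, 66), (54, 65), (56, 65), (58, 66)]
t 19.45 p [ 0.5125 -0.303   0.1593] tiltz [-0.  0. -1.] yaw -0.1317 F [ 0.7  0.6 -0.7] open 0.02 q6 -0.49
(0.512, -0.3045, 0.16, -0.1337) [-0.0016 -0.0003 -0.0007] [-0.01 -0.02  0.11]
[[331.14602235 211.33772895]
 [335.44302782 143.25621943]
 [323.23269899 348.9137231 ]
 [318.90707284 417.19097803]]
```

View pics/s5.png

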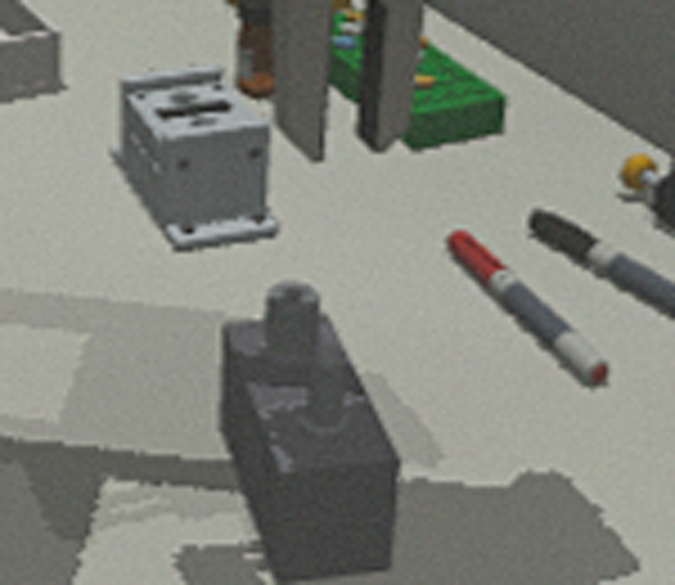

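The picture shows the cover seated between the cheeks. The tips end at about (320,155), which is TCP + 26 mm at 20 mm opening too, so the offset is constant. The pin stands at about (325,360) to (322,425). I go down on the pin.

Call:
carry_out(
  rows=[
    [-0.001, 0, 0, 0, 0, 0],
    [-0.001, 0, 0.01, 0, 0, 0],
    [-0.001, 0, 0.05, 0, 0, 0],
    [-0.001, 0, 0.09, 0, 0, 0],
    [-0.001, 0, 0.11, 0, 0, 0],
    [-0.001, 0, 0.116, 0, 0, 0],
    [-0.001, 0, 0.116, 0, 0, 0],
    [-0.001, 0, 0.116, 0, 0, 0],
  ],
  jaw=145,
)

```text
t: 20.5
tool_pos: [0.513, -0.3063, 0.0454]
orientation: [2.363, 2.066, 0.001]
force: [0.1, -0.7, -0.1]
opening: 0.0402
gripper_force: 0.0
```

Call:
carry_out(
  rows=[
    [0, 0, 0, 0, 0, 0],
    [0, 0, 0, 0, 0, 0],
    [0, 0, 0, 0, 0, 0],
    [0, 0, 0, 0, 0, 0],
    [0, 0, 0, 0, 0, 0],
  ],
  jaw=255,
  force=50,
)

```text
t: 21.12
tool_pos: [0.5119, -0.3055, 0.0438]
orientation: [2.365, 2.068, 0.0]
force: [0.2, 0.9, 1.3]
opening: 0.0137
gripper_force: 50.0
```

Call:
carry_out(
  rows=[
    [0, 0, -0.03, 0, 0, 0],
    [0, 0, -0.08, 0, 0, 0],
    [0, 0, -0.108, 0, 0, 0],
    [0, 0, -0.108, 0, 0, 0],
    [0.04, 0.006, -0.108, 0, 0, 0],
    [0.1, 0.015, -0.108, 0, 0, 0],
    [0.16, 0.025, -0.108, 0, 0, 0],
    [0.22, 0.035, -0.108, 0, 0, 0],
    [0.28, 0.044, -0.1, 0, 0, 0],
    [0.31, 0.049, -0.08, 0, 0, 0],
    [0.3216, 0.0504, -0.065, 0, 0, 0],
    [0.3216, 0.0504, -0.06, 0, 0, 0],
  ],
)

```text
t: 22.62
tool_pos: [0.6028, 0.0066, 0.1007]
orientation: [-2.362, -2.067, 0.005]
force: [0.6, -0.2, -1.9]
opening: 0.0141
gripper_force: 50.0
```

```bash
python3 - <<'E'
from fit import *
from plan import rows,pose
robot.read_camera("scene");robot.read_camera("scene")
S=avg("scene",2);np.save("S6.npy",S)
rows((.6047,.0065,.10,-.1337))
p,R,s=pose(); zo=p[2]+.0142
cam=[p[0]-.0004,p[1]-.001,-.1335]
PIN=np.vstack([circ(.011,zo),circ(.007,zo-.029),circ(.002,zo-.05)])
h=place(np.array([[0,.018,.056]]),[.6019,-.0123,-.1327])[0]
a=draw("scene",S,[(PIN,cam,(0,0,255)),(circ(.008,.056),[h[0],h[1],0],(0,255,0))],(285,140,70,70),"",8)
cv2.imwrite("pics/s6.png",a)
E
```

```text
t 22.82 p [0.6047 0.005  0.1039] tiltz [ 0. -0. -1.] yaw -0.1355 F [ 1.  -0.1  0.2] open 0.0139 q6 0.06
(0.6047, 0.0065, 0.1, -0.1337) [ 0.0015 -0.0002  0.0039] [ 0.03  0.02 -0.1 ]
```

View pics/s6.png

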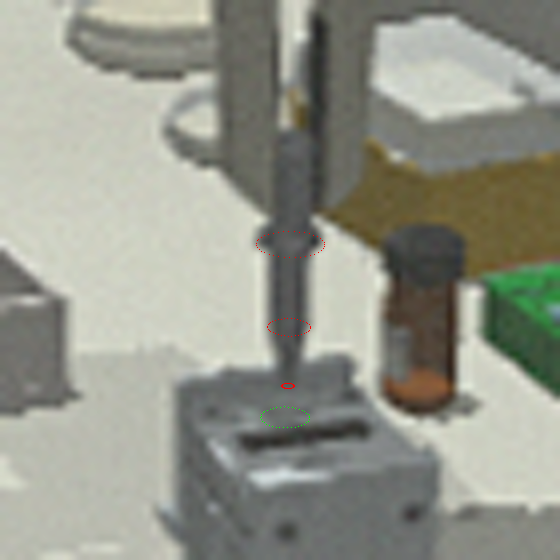

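The red pin overlay matches the real pin and sits over the hole at about (287,410). I push in by stages.

Call:
carry_out(
  rows=[
    [0, 0, 0.01, 0, 0, 0],
    [0, 0, 0.015, 0, 0, 0],
    [0, 0, 0.02, 0, 0, 0],
    [0, 0, 0.024, 0, 0, 0],
    [0, 0, 0.028, 0, 0, 0],
    [0, 0, 0.03, 0, 0, 0],
  ],
)

```text
t: 23.58
tool_pos: [0.6045, 0.0066, 0.0732]
orientation: [-2.365, -2.068, 0.0]
force: [-0.3, -0.5, -0.5]
opening: 0.0145
gripper_force: 50.0
```

Call:
carry_out(
  rows=[
    [0, 0, 0.004, 0, 0, 0],
    [0, 0, 0.008, 0, 0, 0],
    [0, 0, 0.012, 0, 0, 0],
    [0, 0, 0.016, 0, 0, 0],
    [0, 0, 0.018, 0, 0, 0],
    [0, 0, 0.018, 0, 0, 0],
  ],
)

```text
t: 24.32
tool_pos: [0.6046, 0.0064, 0.0554]
orientation: [-2.365, -2.068, 0.0]
force: [-0.9, -0.2, -1.6]
opening: 0.014
gripper_force: 50.0
```

Call:
carry_out(
  rows=[
    [0, 0, 0.003, 0, 0, 0],
    [0, 0, 0.006, 0, 0, 0],
    [0, 0, 0.009, 0, 0, 0],
    [0, 0, 0.011, 0, 0, 0],
    [0, 0, 0.012, 0, 0, 0],
    [0, 0, 0.012, 0, 0, 0],
  ],
)

```text
t: 25.08
tool_pos: [0.6045, 0.0066, 0.0434]
orientation: [-2.365, -2.068, 0.0]
force: [0.9, 0.3, -1.1]
opening: 0.0141
gripper_force: 50.0
```

Call:
carry_out(
  rows=[
    [0, 0, 0.001, 0, 0, 0],
    [0, 0, 0.0015, 0, 0, 0],
    [0, 0, 0.002, 0, 0, 0],
    [0, 0, 0.0025, 0, 0, 0],
    [0, 0, 0.0025, 0, 0, 0],
  ],
)

```text
t: 25.7
tool_pos: [0.6047, 0.0065, 0.0417]
orientation: [2.365, 2.068, 0.0]
force: [-3.3, -0.3, 5.8]
opening: 0.0139
gripper_force: 50.0
```

Call:
carry_out(
  rows=[
    [0, 0, 0.001, 0, 0, 0],
    [0, 0, 0.0015, 0, 0, 0],
    [0, 0, 0.0015, 0, 0, 0],
  ],
)

```text
t: 26.08
tool_pos: [0.6049, 0.0066, 0.0417]
orientation: [2.364, 2.068, 0.001]
force: [-8.5, -0.9, 15.5]
opening: 0.0138
gripper_force: 50.0
```

Call:
carry_out(
  rows=[
    [0, 0, -0.0025, 0, 0, 0],
    [0, 0, -0.0025, 0, 0, 0],
  ],
)

```text
t: 26.32
tool_pos: [0.6046, 0.0066, 0.042]
orientation: [2.365, 2.068, 0.0]
force: [0.4, -0.8, -0.5]
opening: 0.0137
gripper_force: 50.0
```

Call:
carry_out(
  rows=[
    [0, 0, 0, 0, 0, 0],
    [0, 0, 0, 0, 0, 0],
    [0, 0, 0, 0, 0, 0],
    [0, 0, -0.04, 0, 0, 0],
    [0, 0, -0.085, 0, 0, 0],
    [-0.05, -0.008, -0.085, 0, 0, 0],
    [-0.11, -0.018, -0.085, 0, 0, 0],
    [-0.17, -0.028, -0.085, 0, 0, 0],
    [-0.23, -0.038, -0.085, 0, 0, 0],
    [-0.2654, -0.0432, -0.085, 0, 0, 0],
    [-0.2654, -0.0432, -0.085, 0, 0, 0],
    [-0.2654, -0.0432, -0.085, 0, 0, 0],
  ],
  jaw=110,
)

```text
t: 27.82
tool_pos: [0.5265, -0.2502, 0.1269]
orientation: [-2.365, -2.067, -0.001]
force: [-0.9, 0.2, -0.1]
opening: 0.053
gripper_force: 0.0
```

```bash
python3 - <<'E'
from plan import *
rows((.5265,-.2508,.0405,-.1337))
for c in("scene","top"):
    robot.read_camera(c)
    for n in("drift_pin","thumb_bolt"):
        print(c,n,[(round(d["conf"],2),np.round(d["pixel"]).tolist()) for d in robot.outline_of(c,n)[:2]])
print("expect pin in clamp scene",proj("scene",[[.6043,.0055,.08]]),"top",proj("top",[[.6043,.0055,.08]]))
rows((.5265,-.2508,.0405,-.1337))
E
```

```text
t 27.82 p [ 0.5265 -0.2502  0.1269] tiltz [-0.     0.001 -1.   ] yaw -0.134 F [-0.9  0.2 -0.1] open 0.053 q6 -0.4
(0.5265, -0.2508, 0.0405, -0.1337) [-0.0006  0.0001  0.0864] [-0.   -0.03 -0.02]
scene drift_pin [(0.4, [320.0, 184.0]), (0.24, [349.0, 270.0])]
scene thumb_bolt []
top drift_pin []
top thumb_bolt []
expect pin in clamp scene [[320.30489894 183.3944949 ]] top [[293.2589892 167.1648236]]
t 28.12 p [ 0.5268 -0.2498  0.127 ] tiltz [ 0.  0. -1.] yaw -0.1322 F [ 0.5  0.4 -0.2] open 0.0528 q6 -0.4
(0.5265, -0.2508, 0.0405, -0.1337) [-0.0011 -0.0001  0.0865] [-0.   -0.01  0.09]
```

Pin is in the clamp exactly where expected (320,184). I go down on the bolt.

Call:
carry_out(
  rows=[
    [-0.0005, 0, 0.04, 0, 0, 0],
    [-0.0005, 0, 0.07, 0, 0, 0],
    [-0.0005, 0, 0.082, 0, 0, 0],
    [-0.0005, 0, 0.086, 0, 0, 0],
    [-0.0005, 0, 0.086, 0, 0, 0],
    [-0.0005, 0, 0.086, 0, 0, 0],
  ],
)

```text
t: 28.88
tool_pos: [0.5273, -0.2518, 0.0425]
orientation: [2.363, 2.067, 0.001]
force: [-0.1, -0.6, -0.2]
opening: 0.0528
gripper_force: 0.0
```

Call:
carry_out(
  rows=[
    [0, 0, 0, 0, 0, 0],
    [0, 0, 0, 0, 0, 0],
    [0, 0, 0, 0, 0, 0],
    [0, 0, 0, 0, 0, 0],
    [0, 0, 0, 0, 0, 0],
  ],
  jaw=255,
  force=50,
)

```text
t: 29.5
tool_pos: [0.5264, -0.2512, 0.0411]
orientation: [2.365, 2.068, 0.0]
force: [-0.6, -0.2, 0.7]
opening: 0.0218
gripper_force: 50.0
```

Call:
carry_out(
  rows=[
    [0, 0, -0.03, 0, 0, 0],
    [0, 0, -0.08, 0, 0, 0],
    [0, 0, -0.1, 0, 0, 0],
    [0.02, 0.004, -0.1, 0, 0, 0],
    [0.07, 0.013, -0.1, 0, 0, 0],
    [0.13, 0.024, -0.1, 0, 0, 0],
    [0.18, 0.034, -0.1, 0, 0, 0],
    [0.215, 0.04, -0.09, 0, 0, 0],
    [0.23, 0.0432, -0.075, 0, 0, 0],
    [0.23, 0.0432, -0.065, 0, 0, 0],
    [0.23, 0.0432, -0.065, 0, 0, 0],
    [0.23, 0.0432, -0.065, 0, 0, 0],
  ],
)

```text
t: 31.0
tool_pos: [0.5997, -0.0304, 0.1062]
orientation: [2.366, 2.066, -0.0]
force: [0.1, -0.4, -1.1]
opening: 0.022
gripper_force: 49.9
```

```bash
python3 - <<'E'
from plan import *
for _ in range(2): robot.read_camera("scene")
rows((.5999,-.029,.099,-.1337))
for n in("drift_pin","thumb_bolt"):
    print(n,[(round(d["conf"],2),np.round(d["pixel"],1).tolist(),int(d["pixels"].sum())) for d in robot.outline_of("scene",n)[:2]])
E
```

```text
t 31.1 p [ 0.6002 -0.0302  0.1068] tiltz [ 0.001 -0.    -1.   ] yaw -0.1352 F [ 1.1  0.5 -1.1] open 0.0221 q6 -0.0
(0.5999, -0.029, 0.099, -0.1337) [ 0.0012 -0.0005  0.0078] [ 0.07  0.01 -0.09]
drift_pin []
thumb_bolt [(0.6, [323.1, 174.0], 193), (0.29, [323.3, 208.8], 818)]
```

Call:
carry_out(
  rows=[
    [0, 0, 0.008, 0, 0, 0],
    [0, 0, 0.013, 0, 0, 0],
    [0, 0, 0.017, 0, 0, 0],
    [0, 0, 0.02, 0, 0, 0],
    [0, 0, 0.023, 0, 0, 0],
    [0, 0, 0.026, 0, 0, 0],
    [0, 0, 0.026, 0, 0, 0],
  ],
)

```text
t: 32.08
tool_pos: [0.5996, -0.029, 0.0797]
orientation: [-2.365, -2.068, 0.0]
force: [-0.3, 0.4, -0.7]
opening: 0.0216
gripper_force: 49.9
```

Call:
carry_out(
  rows=[
    [0, 0, 0.002, 0, 0, 0],
    [0, 0, 0.004, 0, 0, 0],
    [0, 0, 0.006, 0, 0, 0],
    [0, 0, 0.008, 0, 0, 0],
    [0, 0, 0.01, 0, 0, 0],
    [0, 0, 0.01, 0, 0, 0],
  ],
)

```text
t: 32.83
tool_pos: [0.5997, -0.029, 0.0698]
orientation: [-2.365, -2.068, 0.0]
force: [0.6, 0.3, -0.3]
opening: 0.0219
gripper_force: 49.9
```

Call:
carry_out(
  rows=[
    [0, 0, 0.003, 0, 0, 0],
    [0, 0, 0.006, 0, 0, 0],
    [0, 0, 0.009, 0, 0, 0],
    [0, 0, 0.012, 0, 0, 0],
    [0, 0, 0.015, 0, 0, 0],
    [0, 0, 0.015, 0, 0, 0],
  ],
)

```text
t: 33.58
tool_pos: [0.5997, -0.029, 0.0547]
orientation: [-2.365, -2.068, 0.0]
force: [-0.8, 0.0, -0.7]
opening: 0.022
gripper_force: 49.9
```

Clear. Remaining travel is about 15.6 mm.

Call:
carry_out(
  rows=[
    [0, 0, 0.004, 0, 0, 0],
    [0, 0, 0.008, 0, 0, 0],
    [0, 0, 0.011, 0, 0, 0],
    [0, 0, 0.013, 0, 0, 0],
    [0, 0, 0.0145, 0, 0, 0],
    [0, 0, 0.0155, 0, 0, 0],
    [0, 0, 0.016, 0, 0, 0],
    [0, 0, 0.0165, 0, 0, 0],
  ],
)

```text
t: 34.58
tool_pos: [0.6, -0.0291, 0.0394]
orientation: [2.365, 2.068, 0.0]
force: [-5.5, -1.3, 9.2]
opening: 0.0219
gripper_force: 50.0
```

Call:
carry_out(
  rows=[
    [0, 0, 0.001, 0, 0, 0],
    [0, 0, 0.001, 0, 0, 0],
    [0, 0, 0.001, 0, 0, 0],
  ],
)

```text
t: 34.95
tool_pos: [0.6001, -0.0292, 0.0393]
orientation: [2.364, 2.068, 0.0]
force: [-8.2, -1.2, 13.9]
opening: 0.0219
gripper_force: 50.0
```

Call:
carry_out(
  rows=[
    [0, 0, -0.0017, 0, 0, 0],
    [0, 0, -0.0017, 0, 0, 0],
  ],
)

```text
t: 35.2
tool_pos: [0.5999, -0.0291, 0.0395]
orientation: [2.365, 2.068, 0.0]
force: [-2.8, 0.6, 4.8]
opening: 0.0218
gripper_force: 49.9
```

Call:
carry_out(
  rows=[
    [0, 0, 0, 0, 0, 0],
    [0, 0, 0, 0, 0, 0],
    [0, 0, 0, 0, 0, 0],
    [0, 0, -0.04, 0, 0, 0],
    [0, 0, -0.09, 0, 0, 0],
    [0, -0.05, -0.12, 0, 0, 0],
    [0, -0.1, -0.15, 0, 0, 0],
    [0, -0.15, -0.16, 0, 0, 0],
    [0.05, -0.18, -0.17, 0, 0, 0],
    [0.11, -0.18, -0.17, 0, 0, 0],
    [0.17, -0.18, -0.17, 0, 0, 0],
    [0.2, -0.18, -0.17, 0, 0, 0],
  ],
  jaw=110,
)

```text
t: 36.7
tool_pos: [0.4479, 0.196, 0.2094]
orientation: [-2.362, -2.071, -0.001]
force: [0.1, -0.2, 0.7]
opening: 0.0531
gripper_force: 0.0
```

```bash
python3 - <<'E'
from fit import *
from plan import rows
for c in("scene","top"):
    I=avg(c,2); np.save(f"fin_{c}.npy",I)
    for n in("drift_pin","thumb_bolt","cover","amber_vial","white_jar","dish"):
        print(c,n,[(round(d["conf"],2),np.round(d["pixel"],1).tolist(),int(d["pixels"].sum())) for d in robot.outline_of(c,n)[:2]])
    print(c,"expect pin top, bolt top",proj(c,[[.6043,.0055,.094],[.5995,-.0301,.086]]).round(1).tolist())
rows((.5,.2,.2,0))
# top-of-head positions in the top view: darkest/brightest blob check via head circle fits
T=np.load("fin_top.npy")
for n,r,z,p in(("pin",.0075,.094,[.6043,.0055,0]),("bolt",.012,.086,[.5995,-.0301,0])):
    for zz in(z,z+.005,z+.012): print(n,zz,fit("top",T,circ(r,zz),p,(.004,.004,.0),.6))
E
```

```text
scene drift_pin [(0.56, [318.3, 182.2], 25)]
scene thumb_bolt [(0.41, [324.0, 194.8], 87), (0.39, [323.5, 206.5], 775)]
scene cover [(0.73, [314.4, 192.5], 149), (0.19, [335.6, 178.4], 219)]
scene amber_vial [(0.81, [338.6, 179.7], 208), (0.73, [264.5, 257.8], 581)]
scene white_jar [(0.67, [320.5, 182.7], 73), (0.6, [265.2, 257.5], 556)]
scene dish [(0.82, [216.5, 182.1], 393)]
scene expect pin top, bolt top [[320.4, 178.5], [325.0, 186.8]]
top drift_pin [(0.73, [312.7, 177.3], 795), (0.38, [293.0, 168.7], 84)]
top thumb_bolt [(0.41, [302.1, 178.2], 485)]
top cover [(0.91, [302.5, 176.4], 460)]
top amber_vial [(0.71, [259.0, 130.7], 209)]
top white_jar [(0.51, [366.9, 260.4], 302)]
top dish [(0.5, [200.6, 259.5], 218), (0.25, [306.0, 185.8], 754)]
top expect pin top, bolt top [[293.0, 165.5], [308.2, 168.8]]
t 37.5 p [0.4481 0.193  0.2093] tiltz [ 0.  0. -1.] yaw -0.134 F [ 0.8 -0.4 -0.1] open 0.0529 q6 0.44
(0.5, 0.2, 0.2, 0) [0.0138 0.0505 0.0093] [ 0.   -0.   -7.68]
pin 0.094 (array([ 0.60301745,  0.00510671, -0.26125832]), np.float64(-10.372864723205566))
pin 0.099 (array([ 0.601584  ,  0.00483678, -0.09906165]), np.float64(-10.331567764282227))
pin 0.106 (array([ 0.59953473,  0.00444371, -0.23626632]), np.float64(-10.31340503692627))
bolt 0.086 (array([ 0.60033534, -0.02943591,  0.05733952]), np.float64(-10.971089363098145))
bolt 0.091 (array([ 0.59894067, -0.02951876,  0.05445621]), np.float64(-10.937591552734375))
bolt 0.09799999999999999 (array([ 0.5969883 , -0.02963444,  0.05044119]), np.float64(-10.889127731323242))
```

```bash
python3 - <<'E'
from fit import *
S0=np.load("im0.npz")["S"];S1=np.load("fin_scene.npy")
for n,(x,y,w,h) in dict(dish=(195,175,45,25),vial=(328,165,20,32),jar=(250,240,32,40)).items():
    e=lambda I:cv2.GaussianBlur(cv2.cvtColor(I.astype(np.float32),cv2.COLOR_RGB2GRAY),(0,0),.7)
    t=e(S0)[y:y+h,x:x+w]; r=cv2.matchTemplate(e(S1)[y-8:y+h+8,x-8:x+w+8],t,cv2.TM_CCOEFF_NORMED)
    _,v,_,l=cv2.minMaxLoc(r); print(n,round(v,3),l[0]-8,l[1]-8)
E
```

```text
dish 0.697 0 0
vial 0.982 0 0
jar 1.0 0 0
```

The bystanders have not moved, and pin and bolt are home. I hand in the job.

```bash
python3 -c "
from plant import robot
print(robot.close_job())"
```

```text
the job is handed in; nothing more can be done
None
```

I handed in the job at about 37.5 s: the cover was re-gripped on the bench and laid between the cheeks, the pin was pushed home in the left hole and then the bolt in the right (both stopped at the expected depth), and the vial, jar and dish show no movement, though the gripper's shadow made the dish check less certain.

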